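# Fit the keyed tube block into the block heater

## Task

Move the aluminium tube block from its storage caddy into the socket of the block heater: turn it so that the flat of its D-shaped foot matches the flat of the socket, and seat it fully home, upright. The caddy's and the heater's cheeks leave finger room on different pairs of the block's sides, so on the way stand the block upright on the bare bench, let go, and take it again the other way. Leave the tube rack, the bottle and the jar where they are.

Things in the scene. Friction and masses are not known exactly. Their poses are not given: they have to be found in the camera images.
- block_head (a point): Loose aluminium tube block, 0.28 kg, upright. Head: a 46 mm cube with two 16 mm tube wells in its top; this point is the cube's centre, 43 mm above the foot's underside. Axes: z up, x towards the foot's flat. In the caddy the cheeks cover its +x and -x faces: grip the +y and -y faces. In the heater +y and -y are covered: grip +x and -x.
- block_rib (a point): Centre of the raised rib on top of the block's head: 12 mm thick, 46 mm long, 12 mm high, along the top edge of the +x face, beside the two wells (point 17 mm to +x of the head's centre and 29 mm above it). From above, the rib shows on which side the foot's flat is.
- block_foot (a point): Centre of the underside of the block's solid D-shaped foot: 20 mm tall below the head, 40 mm diameter about the z axis, with one flat 13 mm from the axis on the +x side; lower edge chamfered 2 mm. Same axes as the head.
- socket (a point): Mouth of the heater's D-shaped hole, on its axis, level with the bare metal deck 50 mm above the bench. 22 mm deep, 1.5 mm larger all round than the foot: 43 mm diameter, flat 14.5 mm from the axis on the +x side. Axes: z up, x towards the flat; the block's x must point the same way. Fully home, the head rests on the deck, its centre 23 mm above this point.
- heater: Fixed white block heater; origin on the bench under the socket, same axes. Two grey cheeks (6 mm thick, 64 mm long in x, tops 102 mm above the bench) stand with inner faces 31 mm from the axis at +y and -y; +x and -x are open. Body 48 mm high to 75 mm from the axis; a control nose, 36 mm high, reaches 125 mm to -x. Its yaw is within 0.6 rad of 0.
- caddy_floor (a point): Centre of the caddy's floor, 16 mm above the bench, where the block's foot stands at first, turned at most 0.12 rad from the caddy. Fixed grey base 96 (x) by 84 (y) mm; two cheeks, 6 mm thick, 64 mm long in y, tops 72 mm above this floor, inner faces 31 mm out at +x and -x; +y and -y are open. Any yaw. The bench midway between caddy and heater is bare (z = 0).
- rack: Bystander: grey tube rack, 90 by 220 mm, with yellow-capped tubes, 106 mm high, loose; origin under its centre.
- bottle: Bystander: white bottle, 60 mm diameter, 110 mm high, loose; origin under its centre.
- jar: Bystander: amber jar, 64 mm diameter, 75 mm high, loose; origin under its centre.
There are look-alikes about, which are no part of the job. What is shaped like the part that bears block_head but red is not meant.

How it is judged:
By the outcome, as a careful person would: the job done as asked, in the order asked, and still so for the second after the job is handed in, with the robot touching nothing.
It also fails if it takes over 69 s, if anything falls off the work surface, if the arm or the gripper's body presses on something with over 40 N, if the wrist force passes 120 N, or if a joint passes its speed limit or range.

## Robot

A 7-joint arm with a two-finger parallel gripper is mounted at the origin on the work surface. World frame = base frame: x ahead of the robot, y to its left, z up, the work surface at z = 0. Lengths are in m, angles in rad, forces in N, time in s.
With the tool pointing down it reaches from about 0.425 to 0.925 m from the base axis. Payload 6.8 kg.
Tool frame: the origin (TCP) lies at the very end of the fingers, on their centre line; the grasp point (between the pads) lies 19 mm behind it; z points along the fingers, y is the line along which they close (so a half turn about z gives the same grasp; the last joint's range is limited). The gripper opens to 88 mm and grips with 3 to 60 N. Pads are 20 mm wide; open, the fingers measure 115 mm over their backs; the gripper's body (75 mm by 178 mm) begins 61 mm behind the grasp point.
Start: joints at [1.121, 0.477, 0.022, 1.555, -0.011, 1.109, -0.083], TCP at [0.226, -0.636, 0.223] pointing down, gripper open.
Joint ranges: [-2.96, 2.96], [-0.34, 2.1], [-1.41, 1.46], [0.24, 2.44], [-1.37, 4.51], [0.17, 1.92], [-2.96, 2.96]. Speed limits (rad/s): [2.39, 2.39, 3.14, 3.14, 3.14, 3.14, 3.14].

## Interface

Orientations are given as [roll, pitch, yaw] about the fixed x, y, z axes, in that order (R = Rz(yaw) Ry(pitch) Rx(roll)).
In Python, from plant import arm gives the robot as it stands. The module is installed in compiled form; this text tells all that it offers.
- The arm moves only by the tool move_arm, never from a script. Its argument "moves" is a list of rows, each an object of numbers: "dx", "dy", "dz": the shift along the tool's x, y, z in cm; "yaw": the turn about the tool's z in degrees. In form: [{"dx": .., "dy": .., "dz": .., "yaw": ..}, ...]. A call has 1 to 8 rows; each row shifts and turns the commanded pose from where the row before left it, along the tool's axes as they then stand; what a row does not reach is not made up. A row lasts 1/12 s, in which the tool goes at most 41.7 mm and 7.16 degrees, less where a joint would pass 70% of its speed; a pose out of reach is approached as far as the arm can. A call with a gripper value outside its range is refused whole. "hand" is the closure in counts, from 0 (fully open) to 255 (shut), set as the call begins (left out, the last holds). The fingers move at their own pace and stop on an object; "grip_force" is the grip in N (left out, the last holds). Time passes only in rows, so rows that do not move let the fingers close. It gives the time, the measured TCP pose, the force, the opening and the grip force at its end, in the units of the state.
- arm.observe(): the state, without advancing time (a new reading comes with each control period).
- arm.grab_frame(name): name is "scene" or "top" or "wrist"; returns the picture (480x640x3 uint8, red, green, blue); there is no depth.
- arm.camera_model(name): a dict with "K" (3x3 intrinsics, pixels), "xyz" and "attitude" of the camera in the world; the wrist camera has in their place "mount" (4x4, takes a point from camera to tool coordinates, whose origin is the TCP and whose axes are the flange's). Camera axes: x right, y up, looking along -z (the intrinsics and any distortion apply to the point x, -y, -z); pixel columns grow to the right and rows downward; lengths in m; the calibration is good to about 2 mm. A picture is of the moment at which its call begins: read the wrist's pose just before it. camera_model takes no time and is no camera call.
- arm.finish_job(): hands the job in; it is judged then, once.
The state is a dict: "t": time; "joint_pos": joint angles; "qd": joint speeds; "tau": joint torques, N m; "tcp_pos": TCP position; "tool_rot": TCP orientation; "ft_force": force on the tool from outside, world axes, zero at the start; "wrist_torque": the same for the moment, N m; "gripper_width": opening from 0.0 (shut) to 1.0 (fully open); "grip_force": force on a finger pad.
Only numpy, scipy, OpenCV 4.12 (cv2) and the standard library are available. Lean on these libraries where they do the work, as an engineer would, in place of code of your own. Each camera call takes 0.05 s, during which the arm holds its last target. There are 200 camera calls.

## Working session

There is one attempt and no reset: what is moved stays moved. The work goes in short steps, Python scripts to look and compute and a tool call to move; the robot and the scene stay as the last step left them, time stands still between calls to the robot, and variables do not carry over. Pictures are saved under pics/ and viewed, at most 10 in all, crops included, and the job is handed in when it is done.

Besides the shell and the picture viewer there is one more tool, called after "Call:" by a JSON object that holds its "fn" and its "kwargs". move_arm: Moves the arm, as the interface text tells. Its arguments: {"type":"object","properties":{"moves":{"type":"array"},"hand":{"type":"number"},"grip_force":{"type":"number"}},"required":["moves"]}

```bash
mkdir -p pics; python3 - <<'E'
from plant import arm
import cv2
print(arm.observe())
for n in("scene","top","wrist"):
    print(n,arm.camera_model(n))
for n in("scene","top"):
    cv2.imwrite(f"pics/{n}0.png",arm.grab_frame(n)[:,:,::-1])
E
```

```text
{'t': 0.0, 'joint_pos': array([ 1.12093917,  0.47780012,  0.02236278,  1.55640251, -0.01150956,
        1.10929554, -0.0830955 ]), 'qd': array([-2.31447742e-05, -5.55046581e-05, -1.59741956e-03,  5.54206470e-04,
        1.52862416e-03,  1.05208858e-03, -9.14120051e-04]), 'tau': array([-5.89430438e-04, -5.82839870e+01,  1.53486181e+00, -2.72603971e+01,
       -5.42920840e-02,  1.70268217e-02,  1.52045200e-04]), 'tcp_pos': array([ 0.22600358, -0.63542468,  0.22170282]), 'tool_rot': array([-3.13982062e+00,  1.33549534e-04,  3.41759132e-01]), 'ft_force': array([ 0.15113572, -0.34047554, -0.52932146]), 'wrist_torque': array([-0.02404192, -0.01015487, -0.02124233]), 'grip_force': 0.0, 'gripper_width': 0.9972701973634293}
scene {'K': array([[512.92516328,   0.        , 314.5777649 ],
       [  0.        , 512.92516328, 248.9398636 ],
       [  0.        ,   0.        ,   1.        ]]), 'xyz': array([ 1.18795437, -0.93790607,  0.89465826]), 'attitude': array([0.92611988, 0.01978377, 0.51364046])}
top {'K': array([[528.99790354,   0.        , 323.77849191],
       [  0.        , 528.99790354, 230.93740603],
       [  0.        ,   0.        ,   1.        ]]), 'xyz': array([ 0.30334524, -0.01871807,  1.55897761]), 'attitude': array([ 0.20942012,  0.00413653, -1.54226368])}
wrist {'K': array([[342.84140923,   0.        , 321.57058958],
       [  0.        , 342.84140923, 238.53882986],
       [  0.        ,   0.        ,   1.        ]]), 'mount': array([[ 7.32458456e-04,  9.52313836e-01,  3.05119355e-01,
         8.53890546e-02],
       [ 9.99999732e-01, -6.91401029e-04, -2.42618150e-04,
        -4.81913395e-04],
       [-2.00887846e-05,  3.05119451e-01, -9.52314087e-01,
        -1.61908051e-01],
       [ 0.00000000e+00,  0.00000000e+00,  0.00000000e+00,
         1.00000000e+00]])}
```

View pics/top0.png

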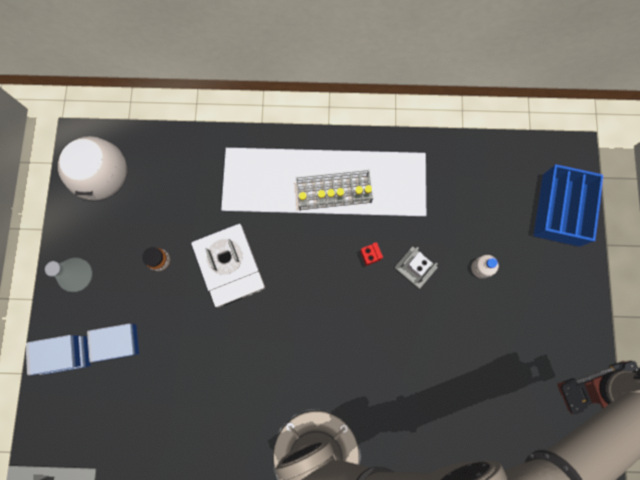

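View pics/scene0.png

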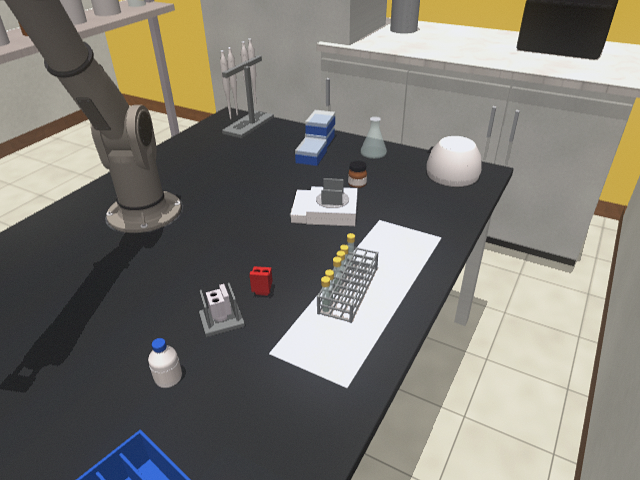

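Candidates for the block: the red block at top (372,254), which is a look-alike, and the aluminium block in the grey caddy at top (418,265), scene (217,302). By the description I choose the aluminium one. The heater is at top (226,260). I'll check this in a close crop.

```bash
cat > h.py <<'E'
import numpy as np, cv2
from scipy.spatial.transform import Rotation as R
from plant import arm
def cam(n,st=None):
    m=arm.camera_model(n)
    if n!="wrist": return m["K"],np.array(m["xyz"]),R.from_euler("xyz",m["attitude"]).as_matrix()
    st=st or arm.observe(); M=m["mount"]; T=R.from_euler("xyz",st["tool_rot"]).as_matrix()
    return m["K"],st["tcp_pos"]+T@M[:3,3],T@M[:3,:3]
def ray(c,uv):
    K,p,r=c; d=np.linalg.inv(K)@[uv[0],uv[1],1]; return p,r@(d*[1,-1,-1])
def at(c,uv,z):
    p,d=ray(c,uv); return p+d*(z-p[2])/d[2]
def px(c,P):
    K,p,r=c; q=(r.T@(np.array(P)-p))*[1,-1,-1]; q=K@q; return q[:2]/q[2]
def snap(n,f):
    st=arm.observe(); im=arm.grab_frame(n)[:,:,::-1].copy(); cv2.imwrite("pics/"+f,im); return cam(n,st),im
E
python3 - <<'E'
from h import *
t=cv2.imread("pics/top0.png"); c=cam("top")
a=cv2.resize(t[235:295,380:455],None,fx=5.3,fy=5.3,interpolation=cv2.INTER_CUBIC)
b=cv2.resize(t[220:310,185:270],None,fx=4.6,fy=4.6,interpolation=cv2.INTER_CUBIC)
o=np.zeros((430,800,3),np.uint8);o[:a.shape[0],:a.shape[1]]=a;o[:b.shape[0],405:405+b.shape[1]]=b[:, :395]
cv2.imwrite("pics/c1.png",o)
for n,u,z in[("caddy",(417,266),.08),("heater",(225,257),.05),("red",(372,254),.06),("rack",(335,190),.05),("bottle",(485,266),.05),("jar",(156,259),.04)]:print(n,at(c,u,z).round(3))
E
```

```text
caddy [ 0.524 -0.269  0.08 ]
heater [0.539 0.28  0.05 ]
red [ 0.558 -0.144  0.06 ]
rack [ 0.749 -0.033  0.05 ]
bottle [ 0.534 -0.469  0.05 ]
jar [0.529 0.482 0.04 ]
```

View pics/c1.png

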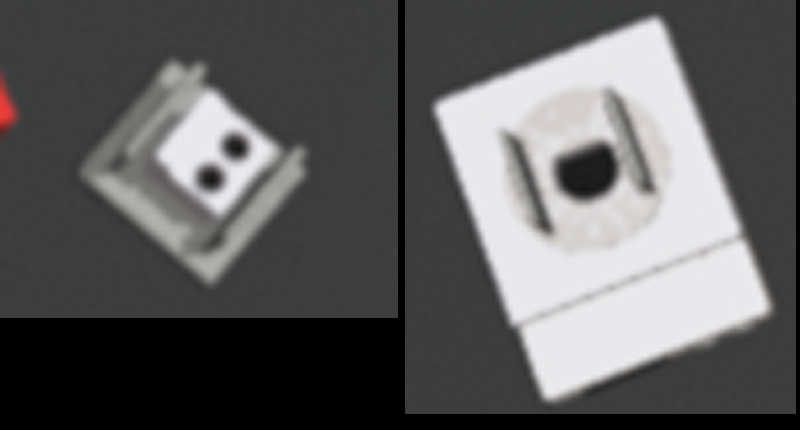

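The crop confirms it. The aluminium block, with its two dark wells at crop (236,147) and (210,180), sits in the grey caddy with the rib towards upper left. The heater socket is at crop (587,170) with its flat at the top. Next I move the wrist camera over the caddy.

Call:
{"fn": "move_arm", "kwargs": {"moves": [{"dx": 2.9, "dy": -1.75}, {"dx": 2.9, "dy": -1.75}, {"dx": 2.9, "dy": -1.75}, {"dx": 2.9, "dy": -1.75}, {"dx": 2.9, "dy": -1.75}, {"dx": 2.9, "dy": -1.75}, {"dx": 2.9, "dy": -1.75}, {"dx": 2.9, "dy": -1.75}]}}

```text
invalid input at $.moves[0]: expected keys dx, dy, dz, yaw
```

Call:
{"fn": "move_arm", "kwargs": {"moves": [{"dx": 2.9, "dy": -1.75}, {"dx": 2.9, "dy": -1.75}, {"dx": 2.9, "dy": -1.75}, {"dx": 2.9, "dy": -1.75}, {"dx": 2.9, "dy": -1.75}, {"dx": 2.9, "dy": -1.75}, {}, {}]}}

```text
invalid input at $.moves[0]: expected keys dx, dy, dz, yaw
```

Call:
{"fn": "move_arm", "kwargs": {"moves": [{"yaw": -6}, {"yaw": -6}, {"yaw": -6}, {"yaw": -5}, {}, {}]}}

```text
invalid input at $.moves[0]: expected keys dx, dy, dz, yaw
```

```bash
python3 - <<'E'
from h import *
print(arm.observe()["joint_pos"].round(2))
snap("wrist","w1.png")
E
```

```text
[ 1.12  0.48  0.02  1.56 -0.01  1.11 -0.08]
```

View pics/w1.png

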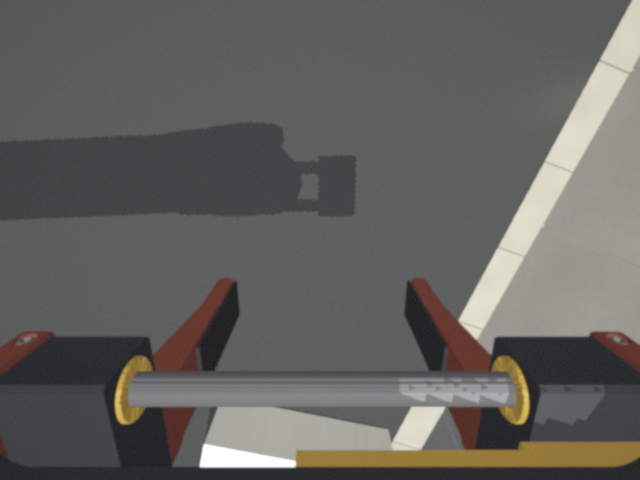

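The wrist view shows only bare bench because the moves were refused: every key must be given.

Call:
{"fn": "move_arm", "kwargs": {"moves": [{"dx": 2.9, "dy": -1.75, "dz": 0, "yaw": 0}, {"dx": 2.9, "dy": -1.75, "dz": 0, "yaw": 0}, {"dx": 2.9, "dy": -1.75, "dz": 0, "yaw": 0}, {"dx": 2.9, "dy": -1.75, "dz": 0, "yaw": 0}, {"dx": 2.9, "dy": -1.75, "dz": 0, "yaw": 0}, {"dx": 2.9, "dy": -1.75, "dz": 0, "yaw": 0}, {"dx": 2.9, "dy": -1.75, "dz": 0, "yaw": 0}, {"dx": 2.9, "dy": -1.75, "dz": 0, "yaw": 0}]}}

```text
t: 0.82
tcp_pos: [0.3986, -0.4248, 0.2225]
tool_rot: [-3.141, 0.0, 0.342]
ft_force: [0.6, -0.4, 0.2]
gripper_width: 1.002
grip_force: 0.0
```

Call:
{"fn": "move_arm", "kwargs": {"moves": [{"dx": 2.9, "dy": -1.75, "dz": 0, "yaw": 0}, {"dx": 2.9, "dy": -1.75, "dz": 0, "yaw": 0}, {"dx": 2.9, "dy": -1.75, "dz": 0, "yaw": 0}, {"dx": 2.9, "dy": -1.75, "dz": 0, "yaw": 0}, {"dx": 2.9, "dy": -1.75, "dz": 0, "yaw": 0}, {"dx": 2.9, "dy": -1.75, "dz": 0, "yaw": 0}, {"dx": 0, "dy": 0, "dz": 0, "yaw": -6}, {"dx": 0, "dy": 0, "dz": 0, "yaw": -6}]}}

```text
t: 1.48
tcp_pos: [0.5283, -0.2659, 0.2224]
tool_rot: [-3.141, -0.001, 0.561]
ft_force: [0.3, -0.5, -0.0]
gripper_width: 1.001
grip_force: 0.0
```

Call:
{"fn": "move_arm", "kwargs": {"moves": [{"dx": 0, "dy": 0, "dz": 0, "yaw": -6}, {"dx": 0, "dy": 0, "dz": 0, "yaw": -5}, {"dx": 0, "dy": 0, "dz": 0, "yaw": 0}, {"dx": 0, "dy": 0, "dz": 0, "yaw": 0}, {"dx": 0, "dy": 0, "dz": 0, "yaw": 0}]}}

```text
t: 1.9
tcp_pos: [0.5265, -0.2692, 0.2225]
tool_rot: [-3.141, 0.0, 0.74]
ft_force: [0.5, 0.6, 0.9]
gripper_width: 1.001
grip_force: 0.0
```

```bash
python3 - <<'E'
from h import *
print(arm.observe()["joint_pos"].round(2))
snap("wrist","w2.png")
E
```

```text
[ 0.55  0.35 -0.23  1.75  0.09  1.05 -0.54]
```

View pics/w2.png

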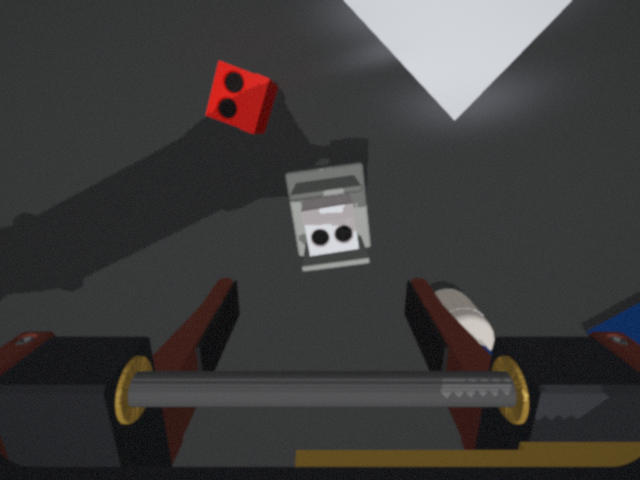

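The picture shows the aluminium block in the caddy at (332,235), with wells at (320,237) and (343,234), its rib upwards (tool +x), and red at (240,97). An enlarged crop will give precise pixels.

```bash
python3 - <<'E'
from h import *
im=cv2.imread("pics/w2.png")[190:262,290:380]
cv2.imwrite("pics/c2.png",cv2.resize(im,None,fx=8,fy=8,interpolation=cv2.INTER_CUBIC))
E
```

```text
(no output)
```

View pics/c2.png

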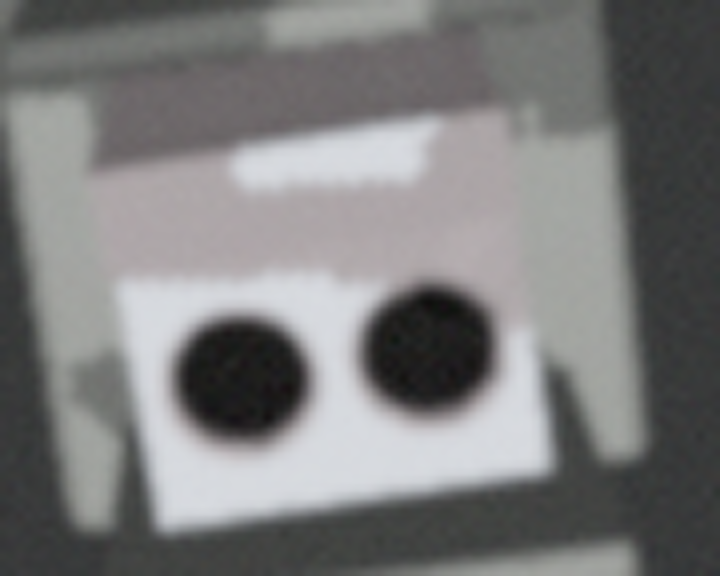

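```bash
python3 - <<'E'
from h import *
c=cam("wrist"); g=lambda u,v,z: at(c,(290+(u+.5)/8-.5,190+(v+.5)/8-.5),z)[:2]
a,b=g(157,530,.082),g(553,470,.082); r,s=g(92,166,.094),g(507,107,.094)
w1,w2=g(240,378,.082),g(428,348,.082)
print(np.linalg.norm(a-b),np.linalg.norm(r-s),np.linalg.norm(w1-w2))
for p,q in((a,b),(r,s),(w1,w2)):
    d=p-q; print("yaw",np.arctan2(-d[0],d[1]), (p+q)/2)
ce=(a+b+r+s)/4; print("centre",ce)
x=(r+s-a-b)/2; print(np.linalg.norm(x),np.arctan2(x[1],x[0]))
st=arm.observe();y=st["tool_rot"][2];d=ce-st["tcp_pos"][:2]
print("tool dx dy cm",100*d@[np.cos(y),np.sin(y)],100*d@[np.sin(y),-np.cos(y)],st["tcp_pos"],y)
E
```

```text
0.0469639193467999 0.04525302654279278 0.021967710389675068
yaw 0.9017436681939279 [ 0.51606383 -0.29432859]
yaw 0.8857360081148906 [ 0.54541062 -0.25808085]
yaw 0.9074015439731645 [ 0.52675187 -0.28108547]
centre [ 0.53073723 -0.27620472]
0.046638318902816035 0.8902187029002724
tool dx dy cm -0.16968223744444919 0.8065840594720568 [ 0.52654514 -0.269108    0.22256387] 0.740906469860843
```

Call:
{"fn": "move_arm", "kwargs": {"moves": [{"dx": -0.17, "dy": 0.8, "dz": 0, "yaw": 0}, {"dx": 0, "dy": 0, "dz": 3, "yaw": -4.4}, {"dx": 0, "dy": 0, "dz": 4, "yaw": -4.4}, {"dx": 0, "dy": 0, "dz": 3.5, "yaw": 0}, {"dx": 0, "dy": 0, "dz": 3, "yaw": 0}, {"dx": 0, "dy": 0, "dz": 2.5, "yaw": 0}, {"dx": 0, "dy": 0, "dz": 2, "yaw": 0}, {"dx": 0, "dy": 0, "dz": 0, "yaw": 0}]}}

```text
t: 2.62
tcp_pos: [0.5282, -0.2755, 0.0384]
tool_rot: [-3.135, 0.002, 0.896]
ft_force: [-0.4, 0.3, 0.3]
gripper_width: 0.999
grip_force: 0.0
```

Call:
{"fn": "move_arm", "kwargs": {"moves": [{"dx": 0, "dy": 0, "dz": 0, "yaw": 0}, {"dx": 0, "dy": 0, "dz": 0, "yaw": 0}, {"dx": 0, "dy": 0, "dz": 0, "yaw": 0}, {"dx": 0, "dy": 0, "dz": 0, "yaw": 0}, {"dx": 0, "dy": 0, "dz": 0, "yaw": 0}, {"dx": 0, "dy": 0, "dz": 0, "yaw": 0}, {"dx": 0, "dy": 0, "dz": 0, "yaw": 0}, {"dx": 0, "dy": 0, "dz": 0, "yaw": 0}], "hand": 255, "grip_force": 30}}

```text
t: 3.28
tcp_pos: [0.531, -0.2762, 0.0432]
tool_rot: [3.141, -0.0, 0.897]
ft_force: [-0.6, -0.1, 4.7]
gripper_width: 0.524
grip_force: 30.0
```

Call:
{"fn": "move_arm", "kwargs": {"moves": [{"dx": 0, "dy": 0, "dz": -1.5, "yaw": 0}, {"dx": 0, "dy": 0, "dz": -2.5, "yaw": 0}, {"dx": 0, "dy": 0, "dz": -4, "yaw": 0}, {"dx": 0, "dy": 0, "dz": -4, "yaw": 0}, {"dx": 1.5, "dy": -1.1, "dz": 0, "yaw": 0}, {"dx": 2.7, "dy": -2, "dz": 0, "yaw": 0}, {"dx": 2.9, "dy": -2.2, "dz": 0, "yaw": 0}, {"dx": 2.9, "dy": -2.2, "dz": 0, "yaw": 0}]}}

```text
t: 3.95
tcp_pos: [0.5339, -0.1503, 0.1624]
tool_rot: [-3.141, 0.0, 0.895]
ft_force: [0.1, 0.9, -2.7]
gripper_width: 0.522
grip_force: 30.0
```

Call:
{"fn": "move_arm", "kwargs": {"moves": [{"dx": 2.9, "dy": -2.2, "dz": 0, "yaw": 0}, {"dx": 2.9, "dy": -2.2, "dz": 0, "yaw": 0}, {"dx": 2.9, "dy": -2.2, "dz": 0, "yaw": 0}, {"dx": 2.9, "dy": -2.2, "dz": 0, "yaw": 0}, {"dx": 2.0, "dy": -1.5, "dz": 0, "yaw": 0}, {"dx": 0, "dy": 0, "dz": 3, "yaw": 0}, {"dx": 0, "dy": 0, "dz": 4, "yaw": 0}, {"dx": 0, "dy": 0, "dz": 0, "yaw": 0}]}}

```text
t: 4.62
tcp_pos: [0.5337, 0.0192, 0.0865]
tool_rot: [-3.133, 0.008, 0.898]
ft_force: [-1.2, -0.4, -4.0]
gripper_width: 0.521
grip_force: 30.0
```

Call:
{"fn": "move_arm", "kwargs": {"moves": [{"dx": 0, "dy": 0, "dz": 0, "yaw": 0}, {"dx": 0, "dy": 0, "dz": 0, "yaw": 0}]}}

```text
t: 4.78
tcp_pos: [0.5395, 0.0191, 0.0937]
tool_rot: [3.141, -0.0, 0.896]
ft_force: [0.6, 0.5, -2.3]
gripper_width: 0.522
grip_force: 30.0
```

Call:
{"fn": "move_arm", "kwargs": {"moves": [{"dx": 0, "dy": 0, "dz": 2.5, "yaw": 0}, {"dx": 0, "dy": 0, "dz": 2, "yaw": 0}, {"dx": 0, "dy": 0, "dz": 1, "yaw": 0}, {"dx": 0, "dy": 0, "dz": 0.5, "yaw": 0}, {"dx": 0, "dy": 0, "dz": 0.3, "yaw": 0}, {"dx": 0, "dy": 0, "dz": 0.2, "yaw": 0}, {"dx": 0, "dy": 0, "dz": 0, "yaw": 0}, {"dx": 0, "dy": 0, "dz": 0, "yaw": 0}]}}

```text
t: 5.45
tcp_pos: [0.5397, 0.0194, 0.0285]
tool_rot: [3.141, -0.001, 0.897]
ft_force: [-0.1, -0.4, -2.7]
gripper_width: 0.519
grip_force: 30.0
```

Call:
{"fn": "move_arm", "kwargs": {"moves": [{"dx": 0, "dy": 0, "dz": 0.1, "yaw": 0}, {"dx": 0, "dy": 0, "dz": 0.05, "yaw": 0}, {"dx": 0, "dy": 0, "dz": 0, "yaw": 0}]}}

```text
t: 5.7
tcp_pos: [0.5397, 0.0195, 0.0272]
tool_rot: [3.14, -0.001, 0.897]
ft_force: [-2.0, -0.4, 4.1]
gripper_width: 0.524
grip_force: 30.0
```

Contact with the bench. Release, rise and turn 90°.

Call:
{"fn": "move_arm", "kwargs": {"moves": [{"dx": 0, "dy": 0, "dz": 0, "yaw": 0}, {"dx": 0, "dy": 0, "dz": 0, "yaw": 0}, {"dx": 0, "dy": 0, "dz": 0, "yaw": 0}, {"dx": 0, "dy": 0, "dz": 0, "yaw": 0}, {"dx": 0, "dy": 0, "dz": 0, "yaw": 0}, {"dx": 0, "dy": 0, "dz": 0, "yaw": 0}, {"dx": 0, "dy": 0, "dz": 0, "yaw": 0}, {"dx": 0, "dy": 0, "dz": 0, "yaw": 0}], "hand": 0}}

```text
t: 6.37
tcp_pos: [0.539, 0.0194, 0.0261]
tool_rot: [-3.142, 0.0, 0.897]
ft_force: [-0.3, -0.3, 0.2]
gripper_width: 0.998
grip_force: 0.0
```

Call:
{"fn": "move_arm", "kwargs": {"moves": [{"dx": 0, "dy": 0, "dz": -1, "yaw": 0}, {"dx": 0, "dy": 0, "dz": -2.5, "yaw": 0}, {"dx": 0, "dy": 0, "dz": -4, "yaw": 0}, {"dx": 0, "dy": 0, "dz": -4, "yaw": 0}, {"dx": 0, "dy": 0, "dz": -2.5, "yaw": -6}, {"dx": 0, "dy": 0, "dz": 0, "yaw": -6}, {"dx": 0, "dy": 0, "dz": 0, "yaw": -6}, {"dx": 0, "dy": 0, "dz": 0, "yaw": -6}]}}

```text
t: 7.03
tcp_pos: [0.5394, 0.0194, 0.1678]
tool_rot: [3.139, -0.0, 1.321]
ft_force: [0.5, 0.1, -0.3]
gripper_width: 1.001
grip_force: 0.0
```

Call:
{"fn": "move_arm", "kwargs": {"moves": [{"dx": 0, "dy": 0, "dz": 0, "yaw": -7}, {"dx": 0, "dy": 0, "dz": 0, "yaw": -7}, {"dx": 0, "dy": 0, "dz": 0, "yaw": -7}, {"dx": 0, "dy": 0, "dz": 0, "yaw": -7}, {"dx": 0, "dy": 0, "dz": 0, "yaw": -7}, {"dx": 0, "dy": 0, "dz": 0, "yaw": -7}, {"dx": 0, "dy": 0, "dz": 0, "yaw": -7}, {"dx": 0, "dy": 0, "dz": 0, "yaw": -7}]}}

```text
t: 7.7
tcp_pos: [0.539, 0.0193, 0.1669]
tool_rot: [3.142, 0.001, 2.299]
ft_force: [-0.6, -0.1, 0.1]
gripper_width: 1.0
grip_force: 0.0
```

Call:
{"fn": "move_arm", "kwargs": {"moves": [{"dx": 0, "dy": 0, "dz": 0, "yaw": -6}, {"dx": 0, "dy": 0, "dz": 0, "yaw": -4}, {"dx": 0, "dy": 0, "dz": 0, "yaw": 0}, {"dx": 0, "dy": 0, "dz": 0, "yaw": 0}, {"dx": 0, "dy": 0, "dz": 0, "yaw": 0}]}}

```text
t: 8.12
tcp_pos: [0.539, 0.0193, 0.1665]
tool_rot: [3.142, 0.0, 2.465]
ft_force: [0.3, 0.3, -0.3]
gripper_width: 0.998
grip_force: 0.0
```

```bash
python3 - <<'E'
from h import *
print(arm.observe()["joint_pos"].round(2),arm.observe()["tcp_pos"])
c,im=snap("wrist","w3.png")
p=px(c,(.5397,.0195,.066)); print(p)
x,y=int(p[0]),int(p[1]); np.save("o.npy",[x-50,y-45])
cv2.imwrite("pics/c3.png",cv2.resize(im[y-45:y+30,x-50:x+50],None,fx=8,fy=8,interpolation=cv2.INTER_CUBIC))
E
```

```text
[ 0.4   0.4  -0.69  1.9   0.31  0.95  0.46] [0.53903417 0.01931604 0.16648977]
[320.80208695 239.18411007]
```

View pics/c3.png

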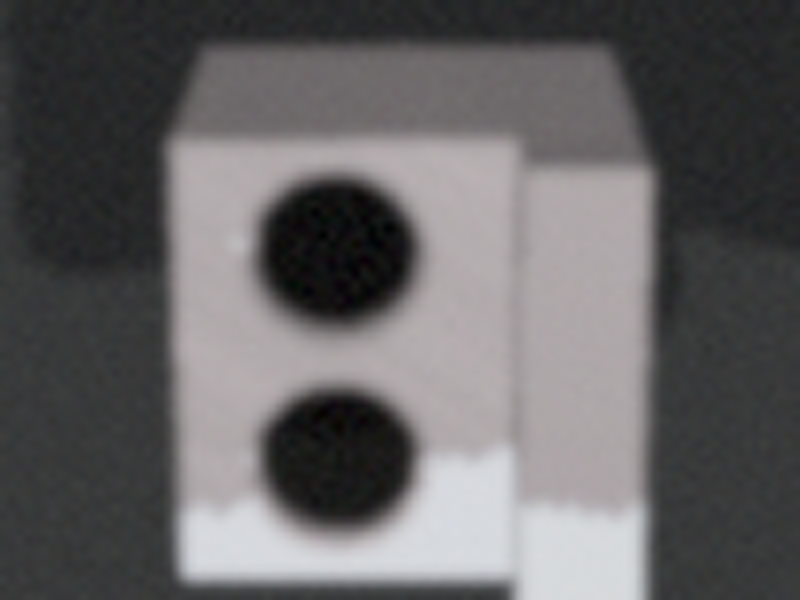

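The crop shows the block standing upright and square to the tool. The rib is on the right (tool +y), and the head-top corners are at crop (168,137) and (180,580).

```bash
python3 - <<'E'
from h import *
c=cam("wrist"); o=np.load("o.npy"); g=lambda u,v,z: at(c,(o[0]+(u+.5)/8-.5,o[1]+(v+.5)/8-.5),z)
st=arm.observe();T=R.from_euler("xyz",st["tool_rot"]).as_matrix()
for n,u,v,z in[("TL",168,137,.066),("BL",180,580,.066),("TR",520,137,.066),("BR",513,580,.066),("ribTR",655,168,.078),("w1",336,250,.066),("w2",338,459,.066)]:
    print(n,(1000*T.T@(g(u,v,z)-st["tcp_pos"])).round(1))
h=px(c,(.545,.285,.05)); print(h)
E
```

```text
TL [ 23.1 -23.1 100.4]
BL [-23.7 -23.1 100.5]
TR [ 23.1  11.3 100.4]
BR [-23.6  11.2 100.5]
ribTR [22.9 23.6 88.4]
w1 [ 11.6  -6.8 100.4]
w2 [-10.4  -6.7 100.5]
[619.6437575   13.61673927]
```

Call:
{"fn": "move_arm", "kwargs": {"moves": [{"dx": 2.3, "dy": 2.95, "dz": 0, "yaw": 0}, {"dx": 2.3, "dy": 2.95, "dz": 0, "yaw": 0}, {"dx": 2.3, "dy": 2.95, "dz": 0, "yaw": 0}, {"dx": 2.3, "dy": 2.95, "dz": 0, "yaw": 0}, {"dx": 2.3, "dy": 2.95, "dz": 0, "yaw": 0}, {"dx": 2.3, "dy": 2.95, "dz": 0, "yaw": 0}, {"dx": 2.3, "dy": 2.95, "dz": 0, "yaw": 0}, {"dx": 0, "dy": 0, "dz": 0, "yaw": 6}]}}

```text
t: 8.83
tcp_pos: [0.5397, 0.2907, 0.167]
tool_rot: [3.137, -0.005, 2.371]
ft_force: [-0.6, 0.4, 0.7]
gripper_width: 0.999
grip_force: 0.0
```

Call:
{"fn": "move_arm", "kwargs": {"moves": [{"dx": 0, "dy": 0, "dz": 0, "yaw": 6}, {"dx": 0, "dy": 0, "dz": 0, "yaw": 6}, {"dx": 0, "dy": 0, "dz": 0, "yaw": 6}, {"dx": 0, "dy": 0, "dz": 0, "yaw": 6}, {"dx": 0, "dy": 0, "dz": 0, "yaw": 0}, {"dx": 0, "dy": 0, "dz": 0, "yaw": 0}, {"dx": 0, "dy": 0, "dz": 0, "yaw": 0}]}}

```text
t: 9.42
tcp_pos: [0.5421, 0.2813, 0.1662]
tool_rot: [3.142, 0.0, 1.947]
ft_force: [0.2, 0.1, 0.2]
gripper_width: 0.999
grip_force: 0.0
```

```bash
python3 - <<'E'
from h import *
print(arm.observe()["joint_pos"].round(2),arm.observe()["tcp_pos"])
c,im=snap("wrist","w4.png")
p=px(c,(.542,.281,.05)); print(p)
x,y=int(p[0]),int(p[1]); np.save("o4.npy",[x-65,y-55])
cv2.imwrite("pics/c4.png",cv2.resize(im[y-55:y+42,x-65:x+65],None,fx=6,fy=6,interpolation=cv2.INTER_CUBIC))
E
```

```text
[-0.14  0.49 -0.59  1.74  0.32  1.   -0.47] [0.54205858 0.28127703 0.16621071]
[320.09408236 233.95778556]
```

View pics/c4.png

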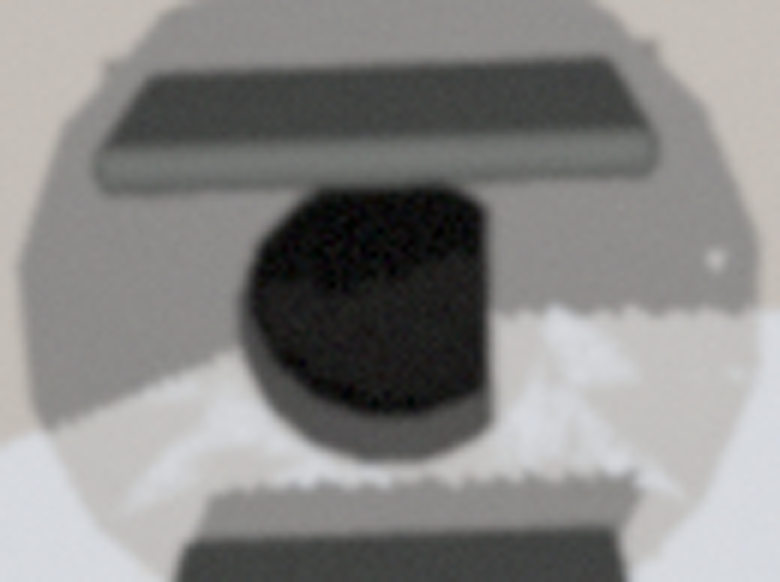

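The crop shows the D-socket: flat on the right (x≈489, from y≈208 to 426), left edge (240,310), bottom (395,462). The upper cheek's top strip runs (110,192)–(650,175).

```bash
python3 - <<'E'
from h import *
from scipy.optimize import least_squares
c=cam("wrist"); o=np.load("o4.npy"); st=arm.observe();T=R.from_euler("xyz",st["tool_rot"]).as_matrix()
g=lambda u,v,z: (1000*T.T@(at(c,(o[0]+(u+.5)/6-.5,o[1]+(v+.5)/6-.5),z)-st["tcp_pos"]))[:2]
P=np.array([g(u,v,.05) for u,v in[(240,310),(257,375),(290,422),(335,450),(395,463),(450,450),(491,426),(262,243),(300,197),(460,190)]])
f=least_squares(lambda q:np.hypot(*(P-q[:2]).T)-q[2],[0,0,21.5],loss="soft_l1");print("free",f.x,f.fun.round(1))
f=least_squares(lambda q:np.hypot(*(P-q).T)-21.5,[0,0],loss="soft_l1");print("fix",f.x,f.fun.round(1))
for n,a,b,z in[("flat",(487,212),(491,424),.05),("ch_in",(110,192),(650,175),.102),("ch_out",(115,150),(640,128),.102),("low",(190,542),(620,528),.05)]:
    A,B=g(*a,z),g(*b,z);d=B-A;print(n,A.round(1),B.round(1),"ang deg of dir (x over y)",np.degrees(np.arctan2(d[0],d[1])))
E
```

```text
free [ 2.54538734 -0.34103222 21.26304141] [ 0.1 -0.4 -0.1 -0.1  0.3  0.   0.1 -0.1  0.5 -0.3]
fix [ 2.67981072 -0.16670022] [ 0.1 -0.4 -0.1 -0.1  0.2 -0.2 -0.2 -0.2  0.2 -0.8]
flat [18.1 12.9] [-13.   13.9] ang deg of dir (x over y) -88.18137737835221
ch_in [ 32.9 -31.7] [34.8 28.9] ang deg of dir (x over y) 1.8834173639615328
ch_out [ 37.6 -31. ] [40.2 27.6] ang deg of dir (x over y) 2.4757522377726087
low [-31.3 -29.8] [-29.1  32.9] ang deg of dir (x over y) 2.0539447954473213
```

Call:
{"fn": "move_arm", "kwargs": {"moves": [{"dx": 0, "dy": 0, "dz": 0, "yaw": -6}, {"dx": 0, "dy": 0, "dz": 0, "yaw": -6}, {"dx": 0, "dy": 0, "dz": 0, "yaw": -6}, {"dx": 0, "dy": 0, "dz": 0, "yaw": -6}, {"dx": 0, "dy": 0, "dz": 0, "yaw": -6}, {"dx": -2.3, "dy": -2.95, "dz": 0, "yaw": 0}, {"dx": -2.3, "dy": -2.95, "dz": 0, "yaw": 0}, {"dx": -2.3, "dy": -2.95, "dz": 0, "yaw": 0}]}}

```text
t: 10.13
tcp_pos: [0.5405, 0.1682, 0.166]
tool_rot: [3.141, -0.0, 2.471]
ft_force: [1.2, -0.9, -0.0]
gripper_width: 1.002
grip_force: 0.0
```

Call:
{"fn": "move_arm", "kwargs": {"moves": [{"dx": -2.3, "dy": -2.95, "dz": 0, "yaw": 0}, {"dx": -2.3, "dy": -2.95, "dz": 0, "yaw": 0}, {"dx": -2.3, "dy": -2.95, "dz": 0, "yaw": 0}, {"dx": -2.3, "dy": -2.95, "dz": 0, "yaw": 0}, {"dx": 0, "dy": 0, "dz": 0, "yaw": 0}, {"dx": 0, "dy": 0, "dz": 0, "yaw": 0}, {"dx": 0, "dy": 0, "dz": 0, "yaw": 0}, {"dx": 0, "dy": 0, "dz": 0, "yaw": 0}]}}

```text
t: 10.8
tcp_pos: [0.5391, 0.0212, 0.1664]
tool_rot: [3.141, -0.0, 2.471]
ft_force: [0.2, 0.3, 0.5]
gripper_width: 0.997
grip_force: 0.0
```

Call:
{"fn": "move_arm", "kwargs": {"moves": [{"dx": -0.14, "dy": -0.13, "dz": 2, "yaw": 0.3}, {"dx": 0, "dy": 0, "dz": 4, "yaw": 0}, {"dx": 0, "dy": 0, "dz": 3.5, "yaw": 0}, {"dx": 0, "dy": 0, "dz": 2.5, "yaw": 0}, {"dx": 0, "dy": 0, "dz": 1.6, "yaw": 0}, {"dx": 0, "dy": 0, "dz": 0, "yaw": 0}, {"dx": 0, "dy": 0, "dz": 0, "yaw": 0}, {"dx": 0, "dy": 0, "dz": 0, "yaw": 0}]}}

```text
t: 11.47
tcp_pos: [0.5402, 0.0189, 0.0313]
tool_rot: [3.14, 0.001, 2.464]
ft_force: [-0.4, -1.4, 0.8]
gripper_width: 1.003
grip_force: 0.0
```

Call:
{"fn": "move_arm", "kwargs": {"moves": [{"dx": 0, "dy": 0, "dz": 0, "yaw": 0}, {"dx": 0, "dy": 0, "dz": 0, "yaw": 0}, {"dx": 0, "dy": 0, "dz": 0, "yaw": 0}, {"dx": 0, "dy": 0, "dz": 0, "yaw": 0}, {"dx": 0, "dy": 0, "dz": 0, "yaw": 0}, {"dx": 0, "dy": 0, "dz": 0, "yaw": 0}, {"dx": 0, "dy": 0, "dz": 0, "yaw": 0}, {"dx": 0, "dy": 0, "dz": 0, "yaw": 0}], "hand": 255, "grip_force": 30}}

```text
t: 12.13
tcp_pos: [0.5395, 0.0175, 0.0303]
tool_rot: [3.141, 0.0, 2.462]
ft_force: [-0.7, 0.1, 1.2]
gripper_width: 0.523
grip_force: 30.0
```

Call:
{"fn": "move_arm", "kwargs": {"moves": [{"dx": 0, "dy": 0, "dz": -1.6, "yaw": 0}, {"dx": 0, "dy": 0, "dz": -3, "yaw": 0}, {"dx": 0, "dy": 0, "dz": -4, "yaw": 0}, {"dx": 0, "dy": 0, "dz": -4, "yaw": 0}, {"dx": 0, "dy": 0, "dz": -2, "yaw": 0}, {"dx": 2.3, "dy": 2.95, "dz": 0, "yaw": 0}, {"dx": 2.3, "dy": 2.95, "dz": 0, "yaw": 0}, {"dx": 2.3, "dy": 2.95, "dz": 0, "yaw": 0}]}}

```text
t: 12.8
tcp_pos: [0.5411, 0.1298, 0.1763]
tool_rot: [-3.141, 0.001, 2.46]
ft_force: [-0.3, 0.0, -3.5]
gripper_width: 0.524
grip_force: 30.0
```

Call:
{"fn": "move_arm", "kwargs": {"moves": [{"dx": 2.3, "dy": 2.95, "dz": 0, "yaw": 0}, {"dx": 2.3, "dy": 2.95, "dz": 0, "yaw": 0}, {"dx": 2.3, "dy": 2.95, "dz": 0, "yaw": 0}, {"dx": 2.3, "dy": 2.95, "dz": 0, "yaw": 0}, {"dx": 0, "dy": 0, "dz": 0, "yaw": 6}, {"dx": 0, "dy": 0, "dz": 0, "yaw": 6}, {"dx": 0, "dy": 0, "dz": 0, "yaw": 6}, {"dx": 0, "dy": 0, "dz": 0, "yaw": 6}]}}

```text
t: 13.47
tcp_pos: [0.543, 0.2792, 0.1752]
tool_rot: [-3.14, 0.0, 2.039]
ft_force: [-0.6, 0.2, -2.7]
gripper_width: 0.519
grip_force: 30.0
```

Call:
{"fn": "move_arm", "kwargs": {"moves": [{"dx": 0, "dy": 0, "dz": 0, "yaw": 4}, {"dx": 0, "dy": 0, "dz": 0, "yaw": 0}, {"dx": 0, "dy": 0, "dz": 0, "yaw": 0}, {"dx": 0, "dy": 0, "dz": 0, "yaw": 0}, {"dx": 0, "dy": 0, "dz": 0, "yaw": 0}]}}

```text
t: 13.88
tcp_pos: [0.5436, 0.2791, 0.1759]
tool_rot: [-3.141, -0.0, 1.975]
ft_force: [-0.1, 0.4, -2.8]
gripper_width: 0.522
grip_force: 30.0
```

```bash
python3 - <<'E'
from h import *
for i in range(3): s=arm.observe(); print(s["tcp_pos"],s["tool_rot"],s["gripper_width"])
c,im=snap("wrist","w5.png")
print(arm.observe()["tcp_pos"])
cv2.imwrite("pics/c5.png",cv2.resize(im[240:380,230:415],None,fx=4,fy=4,interpolation=cv2.INTER_CUBIC))
E
```

```text
[0.54362599 0.27914125 0.17589988] [-3.14106931e+00 -6.67496880e-05  1.97506859e+00] 0.5220290583448406
[0.54362599 0.27914125 0.17589988] [-3.14106931e+00 -6.67496880e-05  1.97506859e+00] 0.5220290583448406
[0.54362599 0.27914125 0.17589988] [-3.14106931e+00 -6.67496880e-05  1.97506859e+00] 0.5220290583448406
[0.54370242 0.27915336 0.17597545]
```

View pics/c5.png

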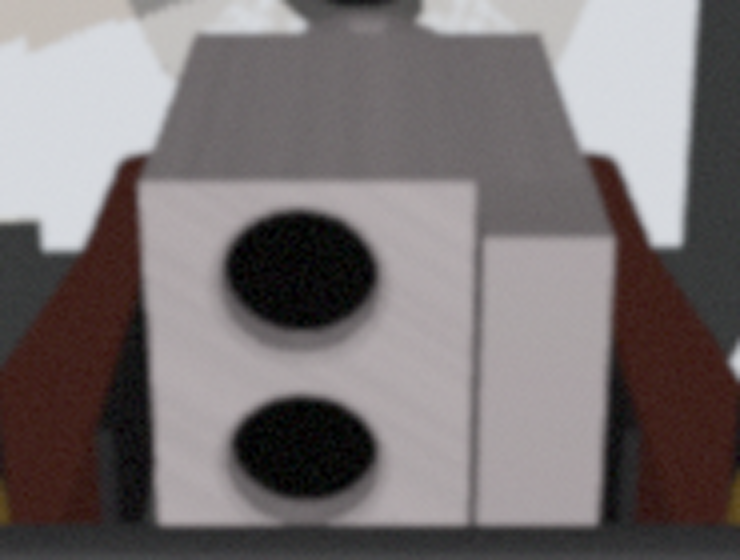

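The crop shows the block level in the grip. Its top far edge is at (138,180)–(475,180), the well mouths are at about (302,279) and (304,457), and the rib is on the right (tool +y).

```bash
python3 - <<'E'
from h import *
c=cam("wrist"); st=arm.observe();T=R.from_euler("xyz",st["tool_rot"]).as_matrix();z=st["tcp_pos"][2]+.0357
g=lambda u,v,z: (1000*T.T@(at(c,(230+(u+.5)/4-.5,240+(v+.5)/4-.5),z)-st["tcp_pos"])).round(1)
for u,v,h in[(138,180,0),(475,180,0),(302,279,0),(304,457,0),(484,236,.012),(614,236,.012),(195,35,-.046),(540,35,-.046)]:print(g(u,v,z+h))
t=np.array([.5409,.2835])-st["tcp_pos"][:2]; y=st["tool_rot"][2]
print(100*t@[np.cos(y),np.sin(y)],100*t@[np.sin(y),-np.cos(y)],y)
E
```

```text
[ 24.8 -22.1 -35.7]
[ 24.8  11.9 -35.7]
[ 13.5  -5.7 -35.7]
[ -8.1  -5.8 -35.7]
[ 24.8  11.9 -47.7]
[ 24.8  23.9 -47.7]
[ 24.1 -21.9  10.3]
[24.1 24.  10.3]
0.5098262388874618 -0.08686549670995797 1.9746975042550228
```

Call:
{"fn": "move_arm", "kwargs": {"moves": [{"dx": 0.36, "dy": -0.19, "dz": 0, "yaw": -0.4}, {"dx": 0, "dy": 0, "dz": 2, "yaw": 0}, {"dx": 0, "dy": 0, "dz": 3, "yaw": 0}, {"dx": 0, "dy": 0, "dz": 2.5, "yaw": 0}, {"dx": 0, "dy": 0, "dz": 1.5, "yaw": 0}, {"dx": 0, "dy": 0, "dz": 0, "yaw": 0}, {"dx": 0, "dy": 0, "dz": 0, "yaw": 0}, {"dx": 0, "dy": 0, "dz": 0, "yaw": 0}]}}

```text
t: 14.6
tcp_pos: [0.5412, 0.2826, 0.0874]
tool_rot: [3.14, -0.001, 1.981]
ft_force: [0.1, -0.5, -2.2]
gripper_width: 0.523
grip_force: 30.0
```

Call:
{"fn": "move_arm", "kwargs": {"moves": [{"dx": 0, "dy": 0, "dz": 0, "yaw": 0}, {"dx": 0, "dy": 0, "dz": 0, "yaw": 0}, {"dx": 0, "dy": 0, "dz": 0, "yaw": 0}]}}

```text
t: 14.85
tcp_pos: [0.5412, 0.2822, 0.0872]
tool_rot: [3.14, -0.0, 1.981]
ft_force: [-0.3, 0.5, -2.5]
gripper_width: 0.522
grip_force: 30.0
```

Call:
{"fn": "move_arm", "kwargs": {"moves": [{"dx": -0.02, "dy": -0.08, "dz": 0.3, "yaw": 0}, {"dx": 0, "dy": 0, "dz": 0.2, "yaw": 0}, {"dx": 0, "dy": 0, "dz": 0.2, "yaw": 0}, {"dx": 0, "dy": 0, "dz": 0.2, "yaw": 0}, {"dx": 0, "dy": 0, "dz": 0.1, "yaw": 0}, {"dx": 0, "dy": 0, "dz": 0, "yaw": 0}]}}

```text
t: 15.35
tcp_pos: [0.5397, 0.2813, 0.0757]
tool_rot: [-3.141, 0.0, 1.981]
ft_force: [0.6, 0.5, -1.8]
gripper_width: 0.524
grip_force: 30.0
```

The foot is about 4.5 mm into the socket with no resistance. Continue down.

Call:
{"fn": "move_arm", "kwargs": {"moves": [{"dx": 0, "dy": 0, "dz": 0.3, "yaw": 0}, {"dx": 0, "dy": 0, "dz": 0.3, "yaw": 0}, {"dx": 0, "dy": 0, "dz": 0.3, "yaw": 0}, {"dx": 0, "dy": 0, "dz": 0.2, "yaw": 0}, {"dx": 0, "dy": 0, "dz": 0.1, "yaw": 0}, {"dx": 0, "dy": 0, "dz": 0, "yaw": 0}, {"dx": 0, "dy": 0, "dz": 0, "yaw": 0}]}}

```text
t: 15.93
tcp_pos: [0.5399, 0.2814, 0.0641]
tool_rot: [-3.141, -0.0, 1.981]
ft_force: [0.1, 0.2, -1.9]
gripper_width: 0.523
grip_force: 30.0
```

Call:
{"fn": "move_arm", "kwargs": {"moves": [{"dx": 0, "dy": 0, "dz": 0.15, "yaw": 0}, {"dx": 0, "dy": 0, "dz": 0.1, "yaw": 0}, {"dx": 0, "dy": 0, "dz": 0.1, "yaw": 0}, {"dx": 0, "dy": 0, "dz": 0.1, "yaw": 0}, {"dx": 0, "dy": 0, "dz": 0, "yaw": 0}, {"dx": 0, "dy": 0, "dz": 0, "yaw": 0}]}}

```text
t: 16.43
tcp_pos: [0.54, 0.2813, 0.0603]
tool_rot: [3.141, 0.0, 1.981]
ft_force: [-2.1, -2.3, 5.6]
gripper_width: 0.52
grip_force: 30.0
```

Contact at the expected height of 0.0603. Release and retract.

Call:
{"fn": "move_arm", "kwargs": {"moves": [{"dx": 0, "dy": 0, "dz": 0, "yaw": 0}, {"dx": 0, "dy": 0, "dz": 0, "yaw": 0}, {"dx": 0, "dy": 0, "dz": 0, "yaw": 0}, {"dx": 0, "dy": 0, "dz": 0, "yaw": 0}, {"dx": 0, "dy": 0, "dz": 0, "yaw": 0}, {"dx": 0, "dy": 0, "dz": 0, "yaw": 0}, {"dx": 0, "dy": 0, "dz": 0, "yaw": 0}, {"dx": 0, "dy": 0, "dz": 0, "yaw": 0}], "hand": 0}}

```text
t: 17.1
tcp_pos: [0.5399, 0.2814, 0.0596]
tool_rot: [3.142, -0.0, 1.981]
ft_force: [-0.4, 0.4, -0.7]
gripper_width: 0.999
grip_force: 0.0
```

Call:
{"fn": "move_arm", "kwargs": {"moves": [{"dx": 0, "dy": 0, "dz": -1, "yaw": 0}, {"dx": 0, "dy": 0, "dz": -2, "yaw": 0}, {"dx": 0, "dy": 0, "dz": -3, "yaw": 0}, {"dx": 0, "dy": 0, "dz": -4, "yaw": 0}, {"dx": 0, "dy": 0, "dz": -3, "yaw": 0}, {"dx": 0, "dy": 0, "dz": 0, "yaw": 0}, {"dx": 0, "dy": 0, "dz": 0, "yaw": 0}]}}

```text
t: 17.68
tcp_pos: [0.541, 0.2822, 0.1924]
tool_rot: [3.137, -0.0, 1.98]
ft_force: [-0.4, 0.2, -0.5]
gripper_width: 0.997
grip_force: 0.0
```

```bash
python3 - <<'E'
from h import *
c,im=snap("wrist","w6.png"); s=arm.grab_frame("scene")[:,:,::-1]
a=cv2.resize(im[165:300,255:390],(400,400),interpolation=cv2.INTER_CUBIC)
b=cv2.resize(s[150:240,285:375],(400,400),interpolation=cv2.INTER_CUBIC)
cv2.imwrite("pics/c6.png",np.hstack([a,b]))
E
```

```text
(no output)
```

View pics/c6.png

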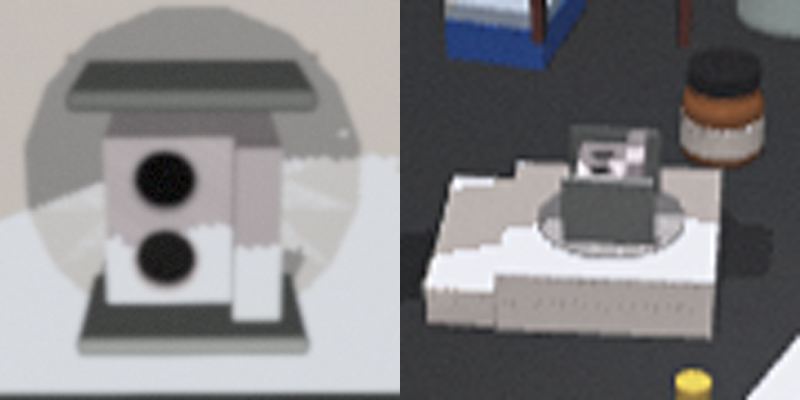

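The block is seated between the cheeks, upright, with the rib on the flat side (wrist crop head at (170,220), rib at (258,225)). The gripper is clear, so I'm handing in.

```bash
python3 -c "
from plant import arm
print(arm.finish_job())"
```

```text
the job is handed in; nothing more can be done
None
```

The tube block is in the heater socket with its flats matched, fully home and upright, after being stood on the bare bench and regripped on the way; the gripper is clear and the job was handed in at about 18 s.

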